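# Lock the cam-arm cap on the dip tank's groove adapter

### The arm

A 7-joint arm with a two-finger parallel gripper is mounted at the origin on the work surface. World frame = base frame: x ahead of the robot, y to its left, z up, the work surface at z = 0. Lengths are in mm, angles in rad, forces in N, time in s.
With the tool pointing down it reaches from about 350 to 900 mm from the base axis. Payload 19.9 kg.
Tool frame: the origin (TCP) lies between the finger pads; the fingertips stand 17 mm ahead of it and the grasp point (between the pads) lies 2 mm behind it; z points along the fingers, y is the line along which they close (so a half turn about z gives the same grasp; the last joint's range is limited). The gripper opens to 94 mm and grips with 3 to 60 N. Pads are 16 mm wide; open, the fingers measure 119 mm over their backs; the gripper's body (75 mm by 177 mm) begins 78 mm behind the grasp point.
Start: joints at [-1.286, 0.417, -0.01, 1.614, 0.005, 1.111, -0.053], TCP at [200.031, 592.105, 222.425] pointing down, gripper open.
Joint ranges: [-2.81, 2.81], [-0.39, 2.02], [-1.27, 1.25], [0.06, 2.57], [-1.19, 4.33], [0.19, 2], [-2.82, 2.82]. Speed limits (rad/s): [1.89, 1.89, 2.39, 2.39, 3.01, 3.01, 3.01].

### API

Orientations are given as [roll, pitch, yaw] about the fixed x, y, z axes, in that order (R = Rz(yaw) Ry(pitch) Rx(roll)).
In Python, from bench import observe, grab_frame, arm, outline_of gives the robot as it stands.
- The arm moves only by the tool send_rows, never from a script. Its arguments are lists of equal length, an entry for each row: "linear": the shift along the world's x, y, z normalised to -1 to 1, where 1 is 150 mm, a list of three; "angular": the turn, a rotation vector about the world's x, y, z normalised to -1 to 1, where 1 is 45 degrees, a list of three. A call has 1 to 20 rows; each row shifts and turns the commanded pose from where the row before left it; what a row does not reach is not made up. A row lasts 1/8 s, in which the tool goes at most 62.5 mm and 10.7 degrees, less where a joint would pass 70% of its speed; a pose out of reach is approached as far as the arm can. A call with a number of a shift or a turn outside -1 to 1 is refused whole. A call with a gripper value outside its range is refused whole. "claw" is the closure, from -1 (fully open) to 1 (shut), so that 0 is half open, set as the call begins (left out, the last holds). The fingers move at their own pace and stop on an object; the grip force is fixed at half the most. Time passes only in rows, so rows that do not move let the fingers close. It gives the time, the measured TCP pose, the force, the opening and the grip force at its end, in the units of the state.
- observe(): the state, without advancing time (a new reading comes with each control period).
- grab_frame(name): name is "scene" or "top" or "wrist"; returns a dict with "image" (420x560x3 uint8, red, green, blue), "camera_matrix" (3x3 intrinsics, pixels), "position" and "orientation" of the camera in the world. Camera axes: x right, y up, looking along -z (the intrinsics and any distortion apply to the point x, -y, -z); pixel columns grow to the right and rows downward; lengths in mm; the calibration is good to about 2 mm. The wrist camera is an equidistant fisheye: a pixel r from the principal point sees the ray r / f radians off the axis. A picture is of the moment at which its call begins. There is no depth.
- arm.finish_job(): hands the job in; it is judged then, once.
Trained networks look in the newest picture that a camera, given by its name, has taken for a name from the list of things; names that differ only in an ending like _2 or _b are one class to them, and where a whole thing is asked for, a point or a joint stands for the part that bears it (a point fixed in the world has none). Each returns a list of dicts, best first, with "score" (0 to 1); they miss things now and then, are a little off and sometimes report something else, mostly with a low value. They report only what shows in the picture. A call takes as long as a camera call. They do not tell look-alikes from the thing itself.
- outline_of(camera, query): "region" (420x560 bool, what is visible of it) and "position" ([row, column] in pixels, amid what is visible of it).
The state is a dict: "time_s": time; "joint_positions": joint angles; "dq": joint speeds; "tau": joint torques, N m; "position": TCP position; "eef_rot": TCP orientation; "wrist_force": force on the tool from outside, world axes, zero at the start; "wrist_torque": the same for the moment, N m; "gripper_width": finger opening in mm; "grasp_force": force on a finger pad.
Only numpy, scipy, OpenCV 4.12 (cv2) and the standard library are available. Lean on these libraries where they do the work, as an engineer would, in place of code of your own. Each camera call takes 0.05 s, during which the arm holds its last target. There are 200 camera calls.

### The job

Close the dip tank for the day: set the loose round coupler cap, mouth down and cam arms still up, over the groove adapter that stands on the tank, so that it sits on the rubber seal, then swing its two cam arms down together until both hang fully home against the neck and the cap is locked. Bring the arms down evenly, neither one nearly shut while the other is still up, press only gently so that the seal is never crushed flat, and leave the hammer, the bowl and the dark offcut where they are.

Things in the scene. Friction and masses are not known exactly. Their poses are not given: they have to be found in the camera images.
- cap: Loose coupler cap: a plain aluminium cup standing mouth down, 0.35 kg, 50 mm outer diameter, 36 mm tall; bore 43 mm wide, 32 mm deep, flat ceiling. Origin: centre of its mouth plane (underside), z up through the closed top. Two steel cam arms are hinged at its +y and -y sides; its +x and -x flanks are free for gripping (50 mm across).
- camarm1 (a joint): Cam arm on the cap's +y side, rad: 0 = open, pointing outward, 10 degrees above level; level at 0.18; 1.75 = fully home at its stop, hanging straight down. Friction of 0.07 N m holds it where it is left; from about 1.4 on its cam nose draws the cap down on the seal and it takes about 0.11 N m.
- camarm2 (a joint): The same for the cam arm on the cap's -y side.
- camarm1_hinge (a point): Hinge point of the +y cam arm: 28.5 mm from the cap's axis, 19 mm above its mouth plane, hinge line parallel to the cap's x axis. Lugs beside it reach 12 mm either way along x and 32 mm out from the axis. The cam nose, 9 mm from the hinge, points down when the arm is open and swings inward under the adapter's rim; if the cap is not down on the seal it meets the rim and the arm is blocked.
- camarm2_hinge (a point): The same for the -y cam arm.
- camarm1_tip (a point): Free end of the +y cam arm, 58 mm from its hinge; the arm is a straight steel bar 14 mm wide and 5 mm thick. With both arms home they measure 65 mm over their outer faces.
- camarm2_tip (a point): Free end of the -y cam arm.
- tank: Fixed low acid-dip tank, white plastic with a grey lid, 190 x 150 mm and 60 mm tall, z up, origin at the centre of its underside. A black collar (52 mm wide, 12 mm tall) in the middle of the lid carries the steel groove adapter.
- port (a point): Point on the tank's lid, 60 mm above the bench, on the upright axis of the steel groove adapter, which is a round neck: rim 40 mm wide and 8 mm thick, chamfered on top; below it a groove 28 mm wide and 21 mm tall; then 40 mm wide for 13 mm; then 32 mm wide down to the lid. Its height is not measured: see rim_low.
- rim_low (a point): Point on the adapter's axis 82 mm above the lid: the LOWEST height its metal rim top can have. It is screwed in by hand, so the true rim top stands anywhere from 0 to 30 mm above this point, to be found by feel. The rubber seal disc, 31 mm wide, stands another 5 mm above the rim top.
- seal (a joint): How far the rubber seal on top of the adapter is compressed, m: 0 free, 0.005 crushed flush with the metal rim. It resists with 4 N per mm: the cap's weight alone presses it about 0.9 mm, the locked arms about 3 mm; about 19 N in all crushes it.
- hammer: Loose hammer lying on the bench, 280 mm long; origin under its middle. Leave alone.
- bowl: Loose copper bowl, 140 mm wide, 45 mm tall, on a round slice of log 55 mm tall. Leave alone.
- offcut: Loose dark bar offcut, 160 x 45 x 35 mm. Leave alone.
Things that resemble listed ones, but are neither listed nor needed, are in the scene too. There is more than one size of the cap; the job needs the middle-sized.

How it is judged:
By the outcome, as a careful person would: the job done as asked, in the order asked, and still so for the second after the job is handed in, with the robot touching nothing.
It also fails if it takes over 59 s, if anything falls off the work surface, if the arm or the gripper's body presses on something with over 40 N, if the wrist force passes 120 N, or if a joint passes its speed limit or range.

## Working session

There is one attempt and no reset: what is moved stays moved. The work goes in short steps, Python scripts to look and compute and a tool call to move; the robot and the scene stay as the last step left them, time stands still between calls to the robot, and variables do not carry over. Pictures are saved under pics/ and viewed, at most 10 in all, crops included, and the job is handed in when it is done.

Besides the shell and the picture viewer there is one more tool, called after "Request:" in YAML: its name, and indented under it one key for each argument. send_rows: Moves the arm, as the interface text tells. Scaled input: -1 to 1 covers 150 mm each way for a shift and 45 degrees each way for a turn. Its arguments: {"type":"object","properties":{"linear":{"type":"array"},"angular":{"type":"array"},"claw":{"type":"number"}},"required":["linear","angular"]}

```bash
mkdir -p pics
cat > h.py <<'E'
import numpy as np,cv2,json
from bench import observe,grab_frame,arm,outline_of
from scipy.spatial.transform import Rotation as R
def rot(o):
    o=np.array(o,float)
    if o.shape==(3,3): return o
    return R.from_quat(o).as_matrix() if o.size==4 else R.from_euler('xyz',o).as_matrix()
def ray(f,rc,fish=False):
    K=np.array(f["camera_matrix"]);r,c=rc
    x=(c-K[0,2])/K[0,0];y=(r-K[1,2])/K[1,1]
    if fish:
        t=np.hypot(x,y);s=np.sin(t)/max(t,1e-9);d=np.array([x*s,-y*s,-np.cos(t)])
    else: d=np.array([x,-y,-1.])
    return np.array(f["position"],float),rot(f["orientation"])@(d/np.linalg.norm(d))
def onz(f,rc,z,fish=False):
    p,d=ray(f,rc,fish);return p+d*(z-p[2])/d[2]
def proj(f,P,fish=False):
    K=np.array(f["camera_matrix"]);q=rot(f["orientation"]).T@(np.array(P,float)-np.array(f["position"]))
    v=np.array([q[0],-q[1],-q[2]])
    if fish:
        t=np.arctan2(np.hypot(v[0],v[1]),v[2]);n=v[:2]/max(np.hypot(v[0],v[1]),1e-9)*t
    else: n=v[:2]/v[2]
    return K[1,1]*n[1]+K[1,2],K[0,0]*n[0]+K[0,2]
def save(f,n): cv2.imwrite('pics/'+n+'.png',cv2.cvtColor(f["image"],cv2.COLOR_RGB2BGR))
E
python3 - <<'E'
from h import *
s=observe();print({k:np.round(v,3) for k,v in s.items()})
F={}
for c in("scene","top"):
    f=grab_frame(c);F[c]=f;save(f,c);print(c,np.round(f["position"],1),f["orientation"],np.round(f["camera_matrix"],1).tolist())
    for q in("cap","camarm1_tip","camarm2_tip","camarm1_hinge","camarm1","tank","port","rim_low","hammer","bowl","offcut"):
        try:
            for d in outline_of(c,q)[:4]: print(c,q,round(d["score"],2),np.round(d["position"],1),d["region"].sum(), np.round(onz(f,d["position"],0 if q!='port' else 60)) )
        except Exception as e: print(c,q,e)
a=np.vstack([F["scene"]["image"]]);
E
```

```text
{'time_s': np.float64(0.0), 'joint_positions': array([-1.286,  0.418, -0.01 ,  1.614,  0.005,  1.111, -0.053]), 'dq': array([ 0.   , -0.003,  0.   ,  0.001, -0.002,  0.001,  0.001]), 'tau': array([ 1.0000e-03, -8.5126e+01,  6.4000e-01, -4.2597e+01, -4.9000e-02,
        1.9000e-02,  0.0000e+00]), 'position': array([199.928, 591.768, 221.809]), 'eef_rot': array([-3.14 ,  0.   ,  2.816]), 'wrist_force': array([-0.447, -0.472, -0.528]), 'wrist_torque': array([ 0.037, -0.042, -0.001]), 'grasp_force': np.float64(0.0), 'gripper_width': np.float64(94.279)}
scene [1183.1  426.5 1076. ] [0.6439236  0.0126631  2.15835731] [[509.0, 0.0, 282.6], [0.0, 509.0, 200.8], [0.0, 0.0, 1.0]]
scene cap 0.88 [179.5 200.1] 558 [ 581. -262.    0.]
scene cap 0.74 [237.5 199.9] 412 [ 728. -143.    0.]
scene cap 0.62 [126.3 228.1] 710 [ 376. -322.    0.]
scene camarm1_tip 0.64 [104.  239.4] 103 [ 280. -352.    0.]
scene camarm1_tip 0.4 [182.7 220.6] 112 [ 559. -208.    0.]
scene camarm2_tip 0.41 [140.5 221.3] 147 [ 433. -303.    0.]
scene camarm2_tip 0.38 [243.7 182.5] 62 [ 766. -168.    0.]
scene camarm1_hinge 
[... 1423 characters left out ...]
 ] 147 [ 337. -335.    0.]
top camarm1 0.75 [175.3 282.9] 876 [737.   0.   0.]
top camarm1 0.59 [188.1 322.8] 45 [ 693. -125.    0.]
top camarm1 0.55 [221.8 344.8] 82 [ 584. -189.    0.]
top tank 0.83 [217.7 235.4] 2890 [605. 153.   0.]
top tank 0.37 [225.2 344. ] 90 [ 573. -187.    0.]
top port 0.73 [223.4 238.4] 2929 [579. 137.  60.]
top port 0.37 [217.3 359. ] 474 [ 588. -226.   60.]
top port 0.29 [208.6 377.1] 74 [ 613. -281.   60.]
top rim_low 0.98 [216.5 238.3] 2955 [609. 143.   0.]
top hammer 0.98 [175.8 283.9] 866 [736.  -3.   0.]
top bowl 0.86 [186.5 415.4] 1712 [ 690. -417.    0.]
top offcut 0.76 [193.2 143.5] 914 [691. 443.   0.]
top offcut 0.53 [219.8 238.1] 3038 [598. 144.   0.]
```

View pics/scene.png

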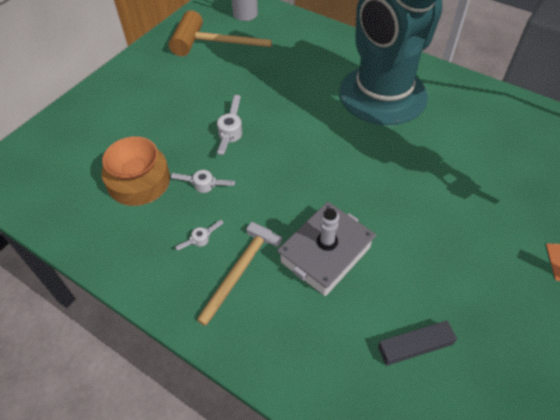

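View pics/top.png

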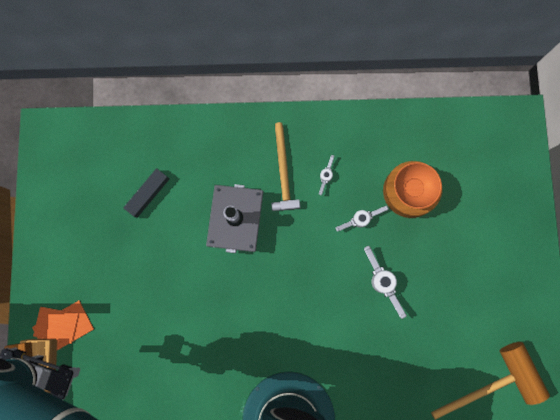

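The scene shows three caps. The middle-sized one is at scene pixel (row 181, col 203) and top pixel (217, 362), next to the bowl, with its arms open. The adapter stands on the tank at scene (228, 329) and top (213, 232). The hammer head is close to the tank.

Run:
```python
from h import *
f=grab_frame("top");g=grab_frame("scene");w=grab_frame("wrist")
s=observe();T=rot(s["eef_rot"])
print("wrist cam rel",np.round(T.T@(np.array(w["position"])-s["position"]),1),np.round(T.T@rot(w["orientation"]),3).tolist(),np.round(w["camera_matrix"],1).tolist())
def tri(a,b):
    p,d=ray(f,a);q,e=ray(g,b)
    M=np.c_[d,-e];t=np.linalg.lstsq(M,q-p,rcond=None)[0]
    A=p+d*t[0];B=q+e*t[1];return np.round((A+B)/2,1),round(np.linalg.norm(A-B),1)
print("cap top",onz(f,(217,362),36),onz(g,(178,203),36))
a,b=onz(f,(230,337),29),onz(f,(209,387),29);print("tips",a,b,np.linalg.norm(a-b),np.degrees(np.arctan2(*(b-a)[1::-1])))
print("adapter top",tri((212,231),(212,330)),"collar",onz(f,(215.5,233),72),onz(g,(242,327.5),72))
print("bowl",onz(f,(187,413),100))
print("hammerhead",onz(f,(205,286),20))
for n,im,(r,c) in(("top",f,(215,233)),("scene",g,(230,328))):
    cv2.imwrite(f'pics/{n}_ad.png',cv2.resize(im["image"][r-40:r+40,c-50:c+50,::-1],None,fx=4,fy=4,interpolation=cv2.INTER_CUBIC))
a=cv2.imread('pics/top_ad.png');b=cv2.imread('pics/scene_ad.png');cv2.imwrite('pics/ad.png',np.hstack([a,b]))
```

```text
wrist cam rel [  66.     0.  -161.4] [[0.002, 0.974, 0.228], [1.0, -0.002, -0.001], [-0.0, 0.228, -0.974]] [[325.2, 0.0, 275.3], [0.0, 325.2, 213.9], [0.0, 0.0, 1.0]]
cap top [ 592.31842314 -238.37758112   36.        ] [ 593.0913809  -235.90174624   36.        ]
tips [ 555.10253484 -161.21226468   29.        ] [ 616.15916263 -317.34592739   29.        ] 167.64734542885358 -68.64183884478065
adapter top (array([596.2, 145.6, 176.1]), np.float64(0.1)) collar [601.67983701 151.93640779  72.        ] [605.49902977 151.70825754  72.        ]
bowl [ 668.86092818 -382.93803581  100.        ]
hammerhead [638.13180039  -7.10572178  20.        ]
```

View pics/ad.png

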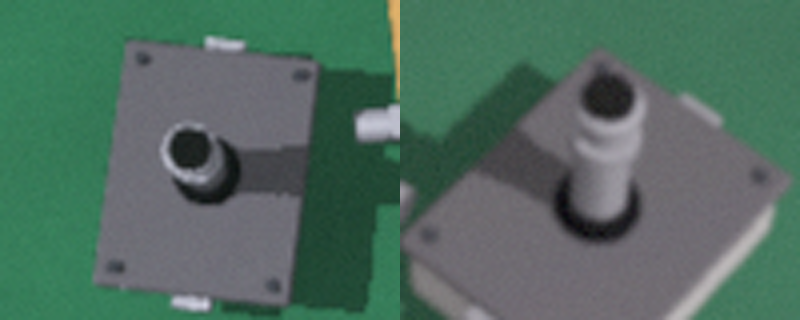

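The crops show the seal top at top pixel (212, 230.5) and scene pixel (214, 330). The collar is at top pixel (219.5, 234.7) and scene pixel (243, 327). I'm moving to hover over the middle cap.

Request:
send_rows:
  linear:
    - [0.13, -0.277, 0]
    - [0.13, -0.277, 0]
    - [0.13, -0.277, 0]
    - [0.13, -0.277, 0]
    - [0.13, -0.277, 0]
    - [0.13, -0.277, 0]
    - [0.13, -0.277, 0]
    - [0.13, -0.277, 0]
    - [0.13, -0.277, 0]
    - [0.13, -0.277, 0]
    - [0.13, -0.277, 0]
    - [0.13, -0.277, 0]
    - [0.13, -0.277, 0]
    - [0.13, -0.277, -0.07]
    - [0.13, -0.277, -0.07]
    - [0.13, -0.277, -0.07]
    - [0.13, -0.277, -0.07]
    - [0.13, -0.277, -0.07]
    - [0.13, -0.277, -0.07]
    - [0.13, -0.277, -0.07]
  angular:
    - [0, 0, -0.0555]
    - [0, 0, -0.0555]
    - [0, 0, -0.0555]
    - [0, 0, -0.0555]
    - [0, 0, -0.0555]
    - [0, 0, -0.0555]
    - [0, 0, -0.0555]
    - [0, 0, -0.0555]
    - [0, 0, -0.0555]
    - [0, 0, -0.0555]
    - [0, 0, -0.0555]
    - [0, 0, -0.0555]
    - [0, 0, -0.0555]
    - [0, 0, -0.0555]
    - [0, 0, -0.0555]
    - [0, 0, -0.0555]
    - [0, 0, -0.0555]
    - [0, 0, -0.0555]
    - [0, 0, -0.0555]
    - [0, 0, -0.0555]
  claw: -1

```text
time_s: 3.85
position: [590.7, -240.1, 148.5]
eef_rot: [3.142, -0.0, 1.943]
wrist_force: [0.1, 0.7, 0.9]
gripper_width: 94.1
grasp_force: 0.0
```

Run:
```python
from h import *
s=observe();print(s["time_s"],np.round(s["position"],1),np.round(s["eef_rot"],3),np.round(s["joint_positions"],2),np.round(s["wrist_force"],2))
w=grab_frame("wrist");save(w,"w1")
for q,z in(("cap",30),("camarm1_tip",29),("camarm2_tip",29),("camarm1",29)):
    for d in outline_of("wrist",q)[:3]: print(q,round(d["score"],2),np.round(d["position"],1),d["region"].sum(),np.round(onz(w,d["position"],z,True),1))
print(proj(w,(592,-237,36),True))
```

```text
3.85 [ 590.7 -240.1  148.5] [ 3.142 -0.     1.943] [-0.08  0.58  0.59  1.66 -0.37  1.01  1.  ] [0.1  0.73 0.93]
cap 0.87 [208.  275.2] 4727 [ 588.5 -234.7   30. ]
cap 0.84 [194.   77.7] 6197 [ 399.8 -292.7   30. ]
cap 0.82 [164.6 443.1] 2209 [ 720.4 -137.3   30. ]
camarm1_tip 0.83 [149.3 272.3] 1123 [ 567.4 -187.8   29. ]
camarm1_tip 0.79 [202.3  21.2] 775 [ 322.1 -331.1   29. ]
camarm1_tip 0.75 [137.6 423. ] 475 [ 690.6 -123.3   29. ]
camarm2_tip 0.91 [189.1 138.8] 1625 [ 464.2 -264.2   29. ]
camarm2_tip 0.89 [195.2 471.5] 366 [ 766.1 -150.3   29. ]
camarm2_tip 0.84 [267.9 277. ] 915 [ 611.  -287.4   29. ]
camarm1 0.92 [147.8 273.7] 1144 [ 568.  -186.2   29. ]
camarm1 0.9 [135.9 419.5] 455 [ 686.6 -123.5   29. ]
camarm1 0.89 [190.6 141.5] 1586 [ 467.2 -264.6   29. ]
(np.float64(213.27034060059145), np.float64(277.99881432620987))
```

View pics/w1.png

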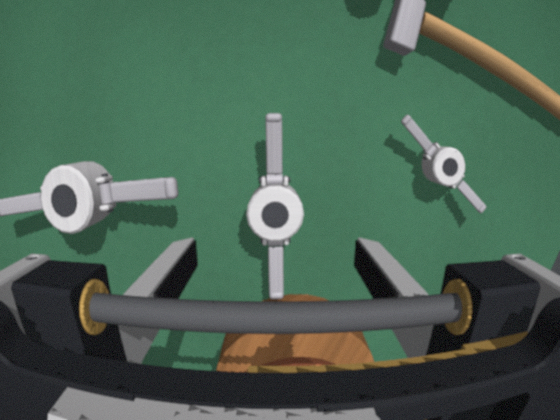

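The middle cap is centred at (row 214, col 274.5), with arm tips at about (117, 274) and (296, 277). It is well aligned with the tool x axis.

Run:
```python
from h import *
w=grab_frame("wrist");s=observe()
for d in outline_of("wrist","cap")[:1]:
    m=d["region"].astype(np.uint8);ys,xs=np.where(m);print(ys.min(),ys.max(),xs.min(),xs.max(),cv2.fitEllipse(max(cv2.findContours(m,0,1)[0],key=len)))
im=w["image"].astype(int);b=((im.min(2)>150).astype(np.uint8));b[:180]=0;b[250:]=0;b[:,:240]=0;b[:,310:]=0
b=cv2.morphologyEx(b,cv2.MORPH_OPEN,np.ones((25,25)));c=max(cv2.findContours(b,0,1)[0],key=len);e=cv2.fitEllipse(c);print(e)
x,y=e[0]
print("cap",onz(w,(y,x),36,True), "width",np.linalg.norm(onz(w,(y,x-e[1][0]/2),36,True)-onz(w,(y,x+e[1][0]/2),36,True)))
a,b=onz(w,(116,274),29,True),onz(w,(296,277),29,True);print(a,b,np.linalg.norm(a-b),(a+b)/2,np.degrees(np.arctan2(*(a-b)[1::-1])),np.degrees(s["eef_rot"][2]))
```

```text
163 234 0 178 ((85.8760757446289, 196.99114990234375), (62.106910705566406, 155.21925354003906), 83.67848205566406)Traceback (most recent call last):
  File "<stdin>", line 6, in <module>
ValueError: max() iterable argument is empty
```

Run:
```python
from h import *
w=grab_frame("wrist");s=observe()
g=cv2.cvtColor(w["image"],cv2.COLOR_RGB2GRAY)
c=cv2.HoughCircles(cv2.GaussianBlur(g,(5,5),0),cv2.HOUGH_GRADIENT,1,30,param1=100,param2=25,minRadius=20,maxRadius=35)
print([k for k in c[0] if abs(k[0]-275)<25 and abs(k[1]-214)<30])
for k in c[0]:
  if abs(k[0]-275)<25 and abs(k[1]-214)<30:
    x,y,r=k;print(onz(w,(y,x),36,True),np.linalg.norm(onz(w,(y,x-r),36,True)-onz(w,(y,x+r),36,True)))
a,b=onz(w,(116,274),29,True),onz(w,(296,277),29,True);print(a,b,np.linalg.norm(a-b),(a+b)/2,np.degrees(np.arctan2(*(a-b)[1::-1])),np.degrees(s["eef_rot"][2]))
```

```text
[array([274.5, 215.5,  27.7], dtype=float32)]
[ 589.45340647 -237.64122999   36.        ] 48.230258314200505
[ 557.49780787 -158.02312369   29.        ] [ 621.72156978 -312.80386881   29.        ] 167.5761637422604 [ 589.60968883 -235.41349625   29.        ] 112.53521399013852 111.47789261633199
```

Request:
send_rows:
  linear:
    - [-0.008, 0.022, -0.1]
    - [0, 0, -0.1]
    - [0, 0, -0.1]
    - [0, 0, -0.1]
    - [0, 0, -0.1]
    - [0, 0, -0.1]
    - [0, 0, -0.1]
    - [0, 0, -0.08]
    - [0, 0, -0.06]
    - [0, 0, 0]
  angular:
    - [0, 0, 0.02]
    - [0, 0, 0]
    - [0, 0, 0]
    - [0, 0, 0]
    - [0, 0, 0]
    - [0, 0, 0]
    - [0, 0, 0]
    - [0, 0, 0]
    - [0, 0, 0]
    - [0, 0, 0]

```text
time_s: 5.5
position: [588.6, -235.5, 22.4]
eef_rot: [-3.141, -0.0, 1.96]
wrist_force: [0.3, 0.1, -0.3]
gripper_width: 93.6
grasp_force: 0.0
```

Request:
send_rows:
  linear:
    - [0, 0, 0]
    - [0, 0, 0]
    - [0, 0, 0]
    - [0, 0, 0]
    - [0, 0, 0]
    - [0, 0, 0]
  angular:
    - [0, 0, 0]
    - [0, 0, 0]
    - [0, 0, 0]
    - [0, 0, 0]
    - [0, 0, 0]
    - [0, 0, 0]
  claw: 1

```text
time_s: 6.25
position: [588.8, -235.6, 23.0]
eef_rot: [-3.142, 0.0, 1.96]
wrist_force: [0.1, -1.0, 0.5]
gripper_width: 49.8
grasp_force: 30.0
```

Request:
send_rows:
  linear:
    - [0, 0, 0.1]
    - [0, 0, 0.2]
    - [0, 0, 0.25]
    - [0, 0, 0.25]
    - [0, 0, 0.2]
    - [0.027, 0.208, 0.04]
    - [0.027, 0.208, 0.04]
    - [0.027, 0.208, 0.04]
    - [0.027, 0.208, 0.04]
    - [0.027, 0.208, 0.04]
    - [0.027, 0.208, 0.04]
    - [0.027, 0.208, 0.04]
    - [0.027, 0.208, 0.04]
    - [0.027, 0.208, 0.04]
    - [0.027, 0.208, 0.04]
    - [0, 0, 0]
    - [0, 0, 0]
  angular:
    - [0, 0, 0]
    - [0, 0, 0]
    - [0, 0, 0]
    - [0, 0, 0]
    - [0, 0, 0]
    - [0, 0, 0]
    - [0, 0, 0]
    - [0, 0, 0]
    - [0, 0, 0]
    - [0, 0, 0]
    - [0, 0, 0]
    - [0, 0, 0]
    - [0, 0, 0]
    - [0, 0, 0]
    - [0, 0, 0]
    - [0, 0, 0]
    - [0, 0, 0]

```text
time_s: 8.38
position: [629.1, 75.7, 233.4]
eef_rot: [-3.141, 0.0, 1.959]
wrist_force: [0.3, -1.3, -4.2]
gripper_width: 49.8
grasp_force: 30.0
```

Run:
```python
from h import *
s=observe();print(s["time_s"],np.round(s["position"],1),np.round(s["eef_rot"],3),np.round(s["wrist_force"],2),s["gripper_width"])
w=grab_frame("wrist");save(w,"w2")
for z in(60,72,150,175): print(z,np.round(proj(w,(600,149,z),True),1))
print(np.round(proj(w,np.array(s["position"])+[0,0,13],True),1))
```

```text
8.375 [629.1  75.7 233.4] [-3.141  0.     1.959] [ 0.33 -1.32 -4.18] 49.79274202216396
60 [126.6 276.3]
72 [126.1 276.3]
150 [122.  276.7]
175 [120.1 276.8]
[275.2 275.3]
```

View pics/w2.png

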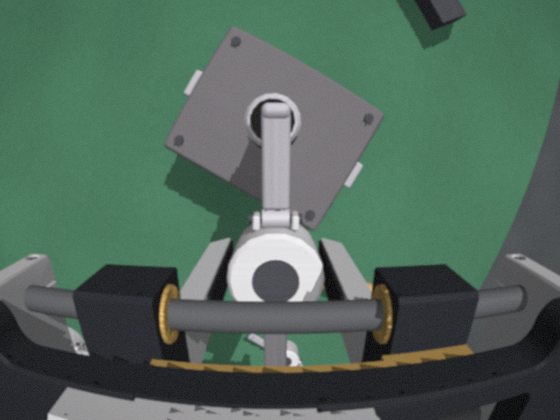

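The cap in hand has its dark disc at about (row 280, col 275). The adapter's rim ring is at about (121, 274), partly hidden by an open arm. I'll shift sideways along tool y to get a clear second view.

Request:
send_rows:
  linear:
    - [0.12, 0.05, 0]
    - [0.13, 0.05, 0]
    - [0, 0, 0]
    - [0, 0, 0]
  angular:
    - [0, 0, 0]
    - [0, 0, 0]
    - [0, 0, 0]
    - [0, 0, 0]

```text
time_s: 8.93
position: [666.4, 90.3, 232.9]
eef_rot: [-3.141, 0.0, 1.958]
wrist_force: [-0.0, -0.8, -2.5]
gripper_width: 49.5
grasp_force: 30.0
```

Run:
```python
from h import *
s=observe();print(s["time_s"],np.round(s["position"],1))
w=grab_frame("wrist");save(w,"w3")
r,c=np.round(proj(w,(600,149,170),True)).astype(int);print(r,c)
im=w["image"][:,:,::-1]
a=cv2.resize(im[max(r-50,0):r+50,max(c-50,0):c+50],(400,400),interpolation=cv2.INTER_CUBIC)
b=cv2.resize(im[225:325,225:325],(400,400),interpolation=cv2.INTER_CUBIC)
cv2.imwrite('pics/w3c.png',np.hstack([a,b]))
for n in("w2","w3"):
    g=cv2.imread(f'pics/{n}.png',0)
    k=cv2.HoughCircles(cv2.GaussianBlur(g,(3,3),0),cv2.HOUGH_GRADIENT,1,10,param1=100,param2=18,minRadius=12,maxRadius=35)
    print(n,[list(np.round(q,1)) for q in k[0] if abs(q[1]-r)<40 and abs(q[0]-c)<90][:8]);print([list(np.round(q,1)) for q in k[0] if abs(q[1]-278)<20 and abs(q[0]-275)<10])
```

```text
8.925 [666.4  90.3 232.9]
120 219
w2 [[np.float32(275.5), np.float32(118.5), np.float32(24.3)], [np.float32(266.5), np.float32(112.5), np.float32(18.8)], [np.float32(265.5), np.float32(122.5), np.float32(15.6)]]
[[np.float32(276.5), np.float32(281.5), np.float32(21.7)]]
w3 [[np.float32(213.5), np.float32(119.5), np.float32(21.6)], [np.float32(223.5), np.float32(123.5), np.float32(23.2)], [np.float32(233.5), np.float32(127.5), np.float32(23.9)]]
[[np.float32(275.5), np.float32(282.5), np.float32(22.8)]]
```

View pics/w3c.png

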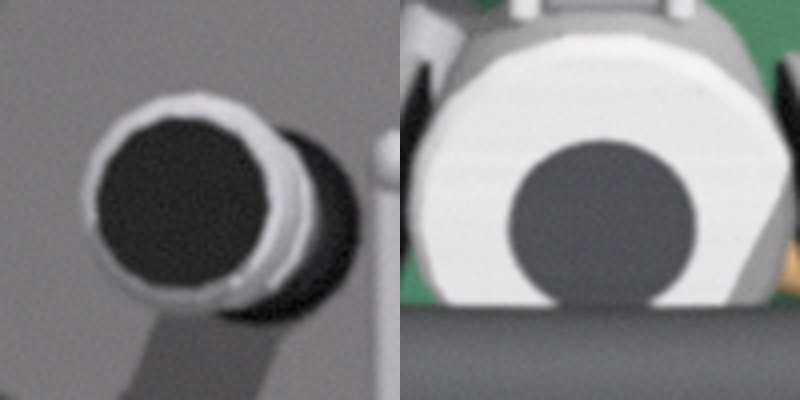

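Run:
```python
from h import *
from scipy.optimize import least_squares
s=observe();w=grab_frame("wrist");T=rot(s["eef_rot"]);P=np.array(s["position"],float)
print(P)
for off in(0,-1,-2,-3,-4):
    print("cap off",off,[np.round(proj(w,P+T@[off+dx,0,-13],True)[0],1) for dx in(25,0)],"disc?")
# dark disc top edge row 260, width 46px
print("disc rad", 46.25/2*np.linalg.norm(onz(w,(280,275),P[2]+13,True)-onz(w,(280,276),P[2]+13,True)))
for z in(150,155,160,165,170,175,180):
    a,b=onz(w,(120.3,192.9),z,True),onz(w,(120.3,236.1),z,True);c=onz(w,(98.9,214.5),z,True);d=onz(w,(141.6,214.5),z,True)
    print(z,np.round((a+b)/2,1),np.linalg.norm(a-b).round(1),np.linalg.norm(c-d).round(1))
f=grab_frame("top");g=grab_frame("scene")
fs=[(f,(212,230.5),0),(g,(214.2,330),0),(w,(120.3,214.5),1)]
def res(p): return np.concatenate([(np.array(proj(F,p,k))-rc)*(1 if k else 1) for F,rc,k in fs])
r=least_squares(res,(600,148,165));print(r.x,r.fun.round(1))
print("collar",[np.round(onz(F,rc,72,k),1) for F,rc,k in[(f,(219.5,234.7),0),(g,(243,327.2),0)]])
```

```text
[666.37908918  90.44613017 233.02283843]
cap off 0 [np.float64(226.7), np.float64(275.2)] disc?
cap off -1 [np.float64(228.8), np.float64(277.0)] disc?
cap off -2 [np.float64(230.8), np.float64(278.8)] disc?
cap off -3 [np.float64(232.8), np.float64(280.6)] disc?
cap off -4 [np.float64(234.8), np.float64(282.4)] disc?
disc rad 11.547800179478871
150 [593.1 148.  150. ] 33.3 32.6
155 [594.1 148.1 155. ] 32.6 32.0
160 [595.1 148.1 160. ] 31.9 31.3
165 [596.1 148.2 165. ] 31.2 30.6
170 [597.1 148.3 170. ] 30.5 30.0
175 [598.  148.3 175. ] 29.9 29.3
180 [599.  148.4 180. ] 29.2 28.6
[597.46540558 148.11452391 170.85585895] [-0.1 -0.2  0.1  0.6  0.2 -0. ]
collar [array([589.5, 147. ,  72. ]), array([608.2, 152.5,  72. ])]
```

Request:
send_rows:
  linear:
    - [-0.094, 0.081, 0]
    - [-0.094, 0.081, 0]
    - [-0.094, 0.081, 0]
    - [-0.094, 0.081, 0]
    - [-0.094, 0.081, 0]
    - [0, 0, -0.1]
    - [0, 0, -0.1]
    - [0, 0, 0]
    - [0, 0, 0]
  angular:
    - [0, 0, 0]
    - [0, 0, 0]
    - [0, 0, 0]
    - [0, 0, 0]
    - [0, 0, 0]
    - [0, 0, 0]
    - [0, 0, 0]
    - [0, 0, 0]
    - [0, 0, 0]

```text
time_s: 10.25
position: [596.7, 151.6, 202.9]
eef_rot: [-3.141, 0.0, 1.959]
wrist_force: [1.4, -1.0, -4.1]
gripper_width: 49.6
grasp_force: 30.0
```

Run:
```python
from h import *
s=observe();P=np.array(s["position"],float);print(s["time_s"],np.round(P,2),np.round(s["wrist_force"],2),np.round(s["eef_rot"],3))
o=[]
for n in("scene","wrist"):
    f=grab_frame(n);r,c=np.round(proj(f,P+[0,0,-20],n=="wrist")).astype(int);h=45 if n=="scene" else 70
    r=max(r,h);o.append(cv2.resize(f["image"][r-h:r+h,c-h:c+h,::-1],(400,400),interpolation=cv2.INTER_CUBIC));print(n,r-h,c-h)
cv2.imwrite('pics/pre.png',np.hstack(o))
```

```text
10.25 [596.68 151.63 202.92] [ 1.37 -1.02 -4.09] [-3.141  0.     1.959]
scene 167 288
wrist 183 205
```

View pics/pre.png

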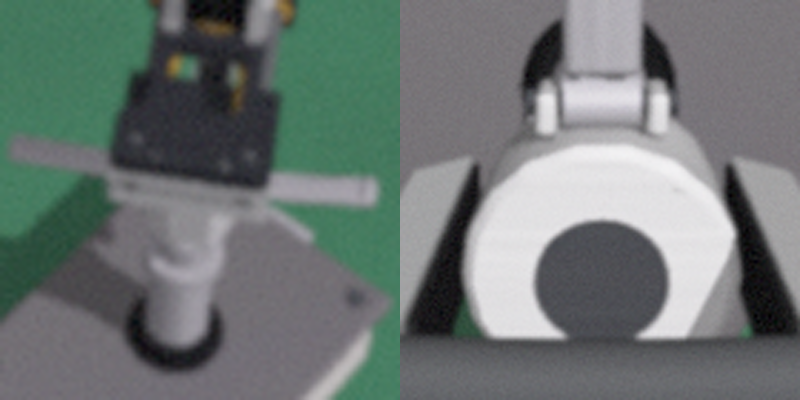

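The pre-placement view shows the cap above the neck with the arms up and clear.

Request:
send_rows:
  linear:
    - [-0.007, -0.004, -0.03]
    - [0, 0, -0.03]
    - [0, 0, -0.015]
    - [0, 0, -0.015]
    - [0, 0, -0.015]
    - [0, 0, -0.015]
    - [0, 0, 0]
  angular:
    - [0, 0, 0]
    - [0, 0, 0]
    - [0, 0, 0]
    - [0, 0, 0]
    - [0, 0, 0]
    - [0, 0, 0]
    - [0, 0, 0]

```text
time_s: 11.22
position: [595.2, 151.5, 184.8]
eef_rot: [-3.141, 0.0, 1.96]
wrist_force: [0.7, -0.9, -3.1]
gripper_width: 49.5
grasp_force: 30.0
```

Request:
send_rows:
  linear:
    - [0, 0, -0.015]
    - [0, 0, -0.015]
    - [0, 0, 0]
  angular:
    - [0, 0, 0]
    - [0, 0, 0]
    - [0, 0, 0]

```text
time_s: 11.6
position: [595.2, 151.5, 180.2]
eef_rot: [-3.141, 0.0, 1.96]
wrist_force: [-0.3, 0.1, -2.9]
gripper_width: 49.3
grasp_force: 30.0
```

Request:
send_rows:
  linear:
    - [0, 0, -0.01]
    - [0, 0, -0.01]
    - [0, 0, 0]
  angular:
    - [0, 0, 0]
    - [0, 0, 0]
    - [0, 0, 0]

```text
time_s: 11.98
position: [595.2, 151.5, 177.3]
eef_rot: [-3.141, 0.0, 1.96]
wrist_force: [0.2, 0.7, -3.1]
gripper_width: 49.9
grasp_force: 30.0
```

Request:
send_rows:
  linear:
    - [0, 0, -0.01]
    - [0, 0, -0.01]
    - [0, 0, -0.01]
    - [0, 0, 0]
  angular:
    - [0, 0, 0]
    - [0, 0, 0]
    - [0, 0, 0]
    - [0, 0, 0]

```text
time_s: 12.48
position: [595.2, 151.5, 172.8]
eef_rot: [-3.141, 0.0, 1.96]
wrist_force: [0.3, -0.4, -1.9]
gripper_width: 49.6
grasp_force: 30.0
```

Request:
send_rows:
  linear:
    - [0, 0, -0.01]
    - [0, 0, -0.01]
    - [0, 0, -0.01]
    - [0, 0, 0]
  angular:
    - [0, 0, 0]
    - [0, 0, 0]
    - [0, 0, 0]
    - [0, 0, 0]

```text
time_s: 12.98
position: [595.2, 151.5, 168.2]
eef_rot: [-3.141, 0.0, 1.96]
wrist_force: [-0.2, -0.1, -3.2]
gripper_width: 49.9
grasp_force: 30.0
```

Request:
send_rows:
  linear:
    - [0, 0, -0.01]
    - [0, 0, -0.01]
    - [0, 0, 0]
  angular:
    - [0, 0, 0]
    - [0, 0, 0]
    - [0, 0, 0]

```text
time_s: 13.35
position: [595.2, 151.5, 165.3]
eef_rot: [-3.141, 0.0, 1.96]
wrist_force: [0.8, -0.4, -3.4]
gripper_width: 50.0
grasp_force: 30.0
```

Request:
send_rows:
  linear:
    - [0, 0, -0.01]
    - [0, 0, -0.01]
    - [0, 0, 0]
  angular:
    - [0, 0, 0]
    - [0, 0, 0]
    - [0, 0, 0]

```text
time_s: 13.72
position: [595.4, 151.6, 162.6]
eef_rot: [3.141, -0.0, 1.96]
wrist_force: [-1.7, -0.4, 2.5]
gripper_width: 49.5
grasp_force: 30.0
```

Contact came at mouth height ≈140, below the lowest possible rim. So the ceiling is on the seal, which matches the vision estimate. I'll release, rise, and turn the gripper 90° over the cap.

Request:
send_rows:
  linear:
    - [0, 0, 0]
    - [0, 0, 0]
    - [0, 0, 0]
    - [0, 0, 0]
    - [0, 0, 0]
    - [0, 0, 0]
    - [0, 0, 0.08]
    - [0, 0, 0.1]
    - [0, 0, 0.1]
    - [0, 0, 0.1]
  angular:
    - [0, 0, 0]
    - [0, 0, 0]
    - [0, 0, 0]
    - [0, 0, 0]
    - [0, 0, 0]
    - [0, 0, 0]
    - [0, 0, 0]
    - [0, 0, 0]
    - [0, 0, 0]
    - [0, 0, 0]
  claw: -1

```text
time_s: 14.98
position: [595.4, 151.6, 220.9]
eef_rot: [3.141, 0.0, 1.96]
wrist_force: [0.0, 0.0, -0.1]
gripper_width: 93.9
grasp_force: 0.0
```

Request:
send_rows:
  linear:
    - [0.009, -0.02, 0]
    - [0, 0, 0]
    - [0, 0, 0]
    - [0, 0, 0]
    - [0, 0, 0]
    - [0, 0, 0]
    - [0, 0, 0]
    - [0, 0, 0]
    - [0, 0, 0]
    - [0, 0, 0]
    - [0, 0, 0]
    - [0, 0, 0]
  angular:
    - [0, 0, -0.2]
    - [0, 0, -0.2]
    - [0, 0, -0.2]
    - [0, 0, -0.2]
    - [0, 0, -0.2]
    - [0, 0, -0.2]
    - [0, 0, -0.2]
    - [0, 0, -0.2]
    - [0, 0, -0.2]
    - [0, 0, -0.2]
    - [0, 0, 0]
    - [0, 0, 0]

```text
time_s: 16.48
position: [596.7, 148.7, 219.7]
eef_rot: [-3.141, -0.0, 0.393]
wrist_force: [0.5, 0.1, -0.3]
gripper_width: 94.0
grasp_force: 0.0
```

Run:
```python
from h import *
s=observe();P=np.array(s["position"],float);print(s["time_s"],np.round(P,2),np.round(s["wrist_force"],2),np.round(s["eef_rot"],3),np.round(s["joint_positions"],2))
o=[]
C=np.array([596.8,148.5,176])
for n in("scene","wrist"):
    f=grab_frame(n);r,c=np.round(proj(f,C,n=="wrist")).astype(int);h=45 if n=="scene" else 100
    r0=max(r-h,0);c0=max(c-h,0);r0=min(r0,420-2*h);o.append(cv2.resize(f["image"][r0:r0+2*h,c0:c0+2*h,::-1],(400,400),interpolation=cv2.INTER_CUBIC));print(n,r0,c0,proj(f,C,n=="wrist"))
cv2.imwrite('pics/placed.png',np.hstack(o))
```

```text
16.475 [596.66 148.68 219.73] [ 0.48  0.12 -0.34] [-3.141 -0.     0.393] [-0.94  0.55  0.92  1.67 -0.47  1.16 -1.08]
scene 168 286 (np.float64(212.79195232081693), np.float64(331.0443736807333))
wrist 140 176 (np.float64(239.54841401681048), np.float64(275.86805527434484))
```

View pics/placed.png

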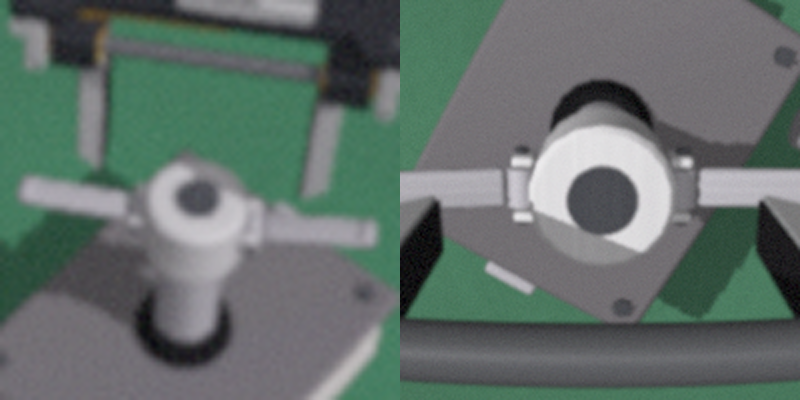

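The cap sits upright on the neck with both arms up. The wrist crop shows it centred to within 1 mm between the open fingers. Now I'll lower the open fingers onto both arms.

Request:
send_rows:
  linear:
    - [0.003, -0.003, -0.08]
    - [0, 0, -0.08]
    - [0, 0, -0.04]
    - [0, 0, -0.02]
    - [0, 0, -0.02]
    - [0, 0, -0.02]
    - [0, 0, 0]
  angular:
    - [0, 0, 0]
    - [0, 0, 0]
    - [0, 0, 0]
    - [0, 0, 0]
    - [0, 0, 0]
    - [0, 0, 0]
    - [0, 0, 0]

```text
time_s: 17.45
position: [597.2, 148.3, 180.6]
eef_rot: [-3.141, -0.0, 0.389]
wrist_force: [-0.8, 0.4, 3.7]
gripper_width: 93.8
grasp_force: 2.1
```

Request:
send_rows:
  linear:
    - [0, 0, -0.02]
    - [0, 0, -0.02]
    - [0, 0, -0.02]
  angular:
    - [0, 0, 0]
    - [0, 0, 0]
    - [0, 0, 0]

```text
time_s: 17.82
position: [597.4, 148.1, 171.9]
eef_rot: [-3.142, -0.001, 0.389]
wrist_force: [-0.3, 0.8, 7.6]
gripper_width: 94.1
grasp_force: 3.8
```

Request:
send_rows:
  linear:
    - [0, 0, -0.02]
    - [0, 0, -0.02]
    - [0, 0, -0.02]
  angular:
    - [0, 0, 0]
    - [0, 0, 0]
    - [0, 0, 0]

```text
time_s: 18.2
position: [597.6, 148.1, 163.0]
eef_rot: [3.141, -0.001, 0.389]
wrist_force: [0.4, -0.0, 7.3]
gripper_width: 93.8
grasp_force: 2.9
```

Forces match the estimate (about 7 N on top of the cap's weight, well below crushing). I'll keep going.

Request:
send_rows:
  linear:
    - [0, 0, -0.02]
    - [0, 0, -0.02]
    - [0, 0, -0.02]
    - [0, 0, -0.02]
  angular:
    - [0, 0, 0]
    - [0, 0, 0]
    - [0, 0, 0]
    - [0, 0, 0]

```text
time_s: 18.7
position: [597.5, 148.1, 150.8]
eef_rot: [3.142, -0.001, 0.389]
wrist_force: [-0.0, -0.8, 5.1]
gripper_width: 93.6
grasp_force: 2.1
```

Request:
send_rows:
  linear:
    - [0, 0, -0.02]
    - [0, 0, -0.02]
    - [0, 0, -0.02]
  angular:
    - [0, 0, 0]
    - [0, 0, 0]
    - [0, 0, 0]

```text
time_s: 19.08
position: [597.1, 148.1, 141.3]
eef_rot: [-3.142, -0.0, 0.389]
wrist_force: [-0.4, 0.4, 3.5]
gripper_width: 94.0
grasp_force: 1.7
```

Request:
send_rows:
  linear:
    - [0, 0, -0.02]
    - [0, 0, -0.02]
    - [0, 0, -0.02]
    - [0, 0, 0]
  angular:
    - [0, 0, 0]
    - [0, 0, 0]
    - [0, 0, 0]
    - [0, 0, 0]

```text
time_s: 19.58
position: [597.0, 148.1, 132.1]
eef_rot: [-3.142, 0.0, 0.389]
wrist_force: [0.2, 0.3, 1.9]
gripper_width: 93.8
grasp_force: 1.1
```

Run:
```python
from h import *
s=observe();print(s["time_s"],np.round(s["position"],2),np.round(s["wrist_force"],2),np.round(s["wrist_torque"],2),s["gripper_width"])
o=[]
C=np.array([596.8,148.5,140])
for n in("scene","wrist"):
    f=grab_frame(n);r,c=np.round(proj(f,C,n=="wrist")).astype(int);h=45 if n=="scene" else 100
    r0=min(max(r-h,0),420-2*h);c0=max(c-h,0);o.append(cv2.resize(f["image"][r0:r0+2*h,c0:c0+2*h,::-1],(400,400),interpolation=cv2.INTER_CUBIC))
cv2.imwrite('pics/down.png',np.hstack(o))
```

```text
19.575 [596.97 148.11 132.14] [0.22 0.32 1.9 ] [0.02 0.1  0.04] 93.84789957534962
```

View pics/down.png

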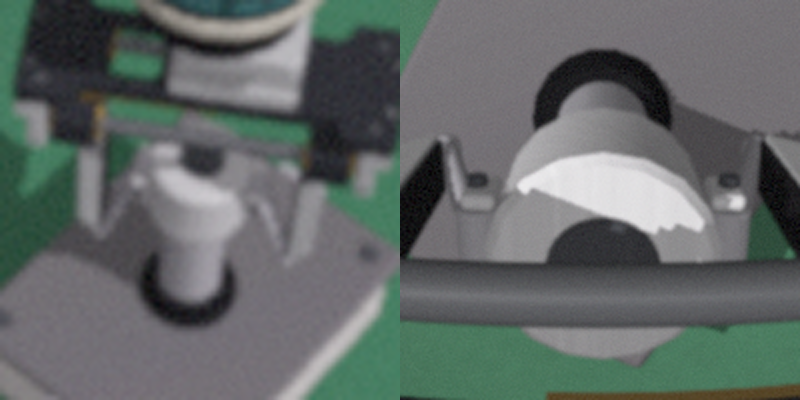

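Both arms have swung down evenly: in the scene crop, the arm ends meet the finger tips at (235, 105) and (255, 285). I'll go a little lower, then close the fingers in stages.

Request:
send_rows:
  linear:
    - [0, 0, -0.02]
    - [0, 0, -0.02]
    - [0, 0, 0]
  angular:
    - [0, 0, 0]
    - [0, 0, 0]
    - [0, 0, 0]

```text
time_s: 20.05
position: [597.0, 148.1, 126.2]
eef_rot: [-3.142, 0.0, 0.389]
wrist_force: [0.3, 1.3, 0.6]
gripper_width: 93.9
grasp_force: 1.0
```

Request:
send_rows:
  linear:
    - [0, 0, 0]
    - [0, 0, 0]
    - [0, 0, 0]
    - [0, 0, 0]
  angular:
    - [0, 0, 0]
    - [0, 0, 0]
    - [0, 0, 0]
    - [0, 0, 0]
  claw: -0.75

```text
time_s: 20.55
position: [597.0, 148.1, 126.3]
eef_rot: [-3.141, 0.0, 0.389]
wrist_force: [-0.5, -0.9, -2.7]
gripper_width: 82.2
grasp_force: 2.0
```

Request:
send_rows:
  linear:
    - [0, 0, 0]
    - [0, 0, 0]
    - [0, 0, 0]
    - [0, 0, 0]
  angular:
    - [0, 0, 0]
    - [0, 0, 0]
    - [0, 0, 0]
    - [0, 0, 0]
  claw: -0.55

```text
time_s: 21.05
position: [597.0, 148.1, 126.4]
eef_rot: [-3.141, 0.0, 0.389]
wrist_force: [0.8, -0.2, -4.1]
gripper_width: 73.1
grasp_force: 2.6
```

Request:
send_rows:
  linear:
    - [0, 0, 0]
    - [0, 0, 0]
    - [0, 0, 0]
    - [0, 0, 0]
  angular:
    - [0, 0, 0]
    - [0, 0, 0]
    - [0, 0, 0]
    - [0, 0, 0]
  claw: -0.4

```text
time_s: 21.55
position: [597.0, 148.1, 126.4]
eef_rot: [-3.141, 0.0, 0.389]
wrist_force: [0.7, 0.1, -6.3]
gripper_width: 65.8
grasp_force: 3.4
```

Request:
send_rows:
  linear:
    - [0, 0, 0]
    - [0, 0, 0]
    - [0, 0, 0]
    - [0, 0, 0]
    - [0, 0, 0]
  angular:
    - [0, 0, 0]
    - [0, 0, 0]
    - [0, 0, 0]
    - [0, 0, 0]
    - [0, 0, 0]
  claw: -0.3

```text
time_s: 22.18
position: [597.1, 147.8, 126.4]
eef_rot: [3.141, 0.0, 0.389]
wrist_force: [3.2, -3.1, -11.3]
gripper_width: 64.4
grasp_force: 30.0
```

Request:
send_rows:
  linear:
    - [0, 0, 0]
    - [0, 0, 0]
    - [0, 0, 0]
    - [0, 0, 0]
    - [0, 0, 0]
    - [0, 0, 0.1]
    - [0, 0, 0.2]
    - [0, 0, 0.2]
    - [0, 0, 0.2]
    - [0, 0, 0]
  angular:
    - [0, 0, 0]
    - [0, 0, 0]
    - [0, 0, 0]
    - [0, 0, 0]
    - [0, 0, 0]
    - [0, 0, 0]
    - [0, 0, 0]
    - [0, 0, 0]
    - [0, 0, 0]
    - [0, 0, 0]
  claw: -1

```text
time_s: 23.42
position: [598.1, 148.0, 234.4]
eef_rot: [-3.141, -0.004, 0.389]
wrist_force: [-1.1, -0.1, -0.9]
gripper_width: 93.7
grasp_force: 0.0
```

Run:
```python
from h import *
s=observe();print(s["time_s"],np.round(s["position"],2),np.round(s["wrist_force"],2),s["gripper_width"])
o=[]
C=np.array([596.8,148.5,140])
for n in("scene","wrist"):
    f=grab_frame(n);r,c=np.round(proj(f,C,n=="wrist")).astype(int);h=35 if n=="scene" else 80
    r0=min(max(r-h,0),420-2*h);c0=max(c-h,0);o.append(cv2.resize(f["image"][r0:r0+2*h,c0:c0+2*h,::-1],(400,400),interpolation=cv2.INTER_CUBIC))
cv2.imwrite('pics/home.png',np.hstack(o))
```

```text
23.425 [598.09 148.01 234.35] [-1.12 -0.11 -0.94] 93.65987185412146
```

View pics/home.png

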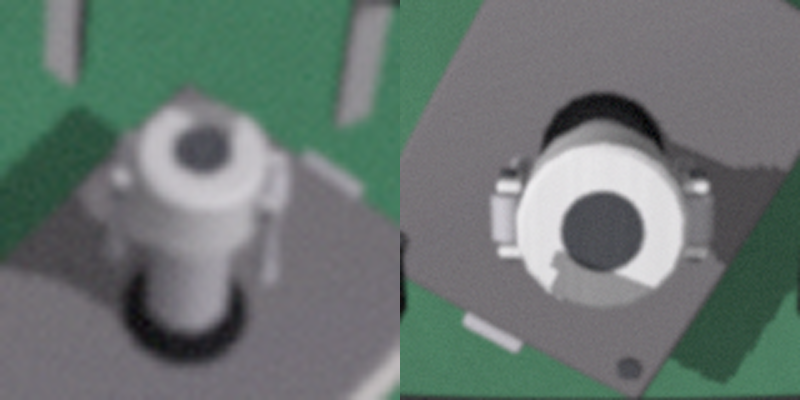

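Both arms hang straight down against the neck, the cap is level, and the gripper is clear. Handing in.

```bash
python3 -c "
from bench import arm
print(arm.finish_job())"
```

```text
the job is handed in; nothing more can be done
None
```

The job is handed in: the middle-sized cap sits on the seal, locked with both cam arms brought down together and home. The hammer, bowl and offcut were not touched, and it took about 23 s.

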